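# Gauge the latch bore and lock the reading

## Robot

A 7-joint arm with a two-finger parallel gripper is mounted at the origin on the work surface. World frame = base frame: x ahead of the robot, y to its left, z up, the work surface at z = 0. Lengths are in m, angles in degrees, forces in N, time in s.
With the tool pointing down it reaches from about 0.35 to 0.9 m from the base axis. Payload 7.2 kg.
Tool frame: the origin (TCP) lies at the very end of the fingers, on their centre line; the grasp point (between the pads) lies 19 mm behind it; z points along the fingers, y is the line along which they close (so a half turn about z gives the same grasp; the last joint's range is limited). The gripper opens to 88 mm and grips with 3 to 60 N. Pads are 20 mm wide; open, the fingers measure 115 mm over their backs; the gripper's body (75 mm by 178 mm) begins 61 mm behind the grasp point.
Start: joints at [-67.678, 23.554, -0.728, 91.456, 0.321, 64.991, -4.71], TCP at [0.276, 0.561, 0.187] pointing down, gripper open.
Joint ranges: [-169.25, 169.25], [-16.82, 113.86], [-84.01, 82.57], [7.8, 145.47], [-59.2, 239.2], [7.22, 106.19], [-163.78, 163.78]. Speed limits (degrees/s): [136.94, 136.94, 172.46, 172.46, 180, 180, 180].

## Interface

Orientations are given as [roll, pitch, yaw] about the fixed x, y, z axes, in that order (R = Rz(yaw) Ry(pitch) Rx(roll)).
In Python, from workcell import observe, get_image, hand_in gives the robot as it stands. The module is installed in compiled form; this text tells all that it offers.
- The arm moves only by the shell command python3 -m jog 'ROWS' [FORCE]. ROWS is JSON, a list of rows, each an object with "translation": the shift along the tool's x, y, z in m, a list of three; "twist": the turn, a rotation vector about the tool's x, y, z in rad, a list of three; "fingers": the opening, from 0 (shut) to 1 (fully open). In form: [{"translation": [x, y, z], "twist": [rx, ry, rz], "fingers": fingers}, ...]. A call has 1 to 8 rows; each row is the pose to reach, as a shift and turn from the pose commanded when the call began, along the tool's axes at that moment; what a row does not reach only later rows make up. A row lasts 1/10 s, in which the tool goes at most 50 mm and 8.59 degrees, less where a joint would pass 70% of its speed; a pose out of reach is approached as far as the arm can. A call with a gripper value outside its range is refused whole. The fingers move at their own pace and stop on an object; FORCE is the grip in N (left out, the last holds). Time passes only in rows, so rows that repeat a pose let the fingers close. It gives the time, the measured TCP pose, the force, the opening and the grip force at its end, in the units of the state.
- observe(): the state, without advancing time (a new reading comes with each control period).
- get_image(name): name is "scene" or "top" or "wrist"; returns a dict with "image" (384x512x3 uint8, red, green, blue), "z_map" (384x512 float32, m along the optical axis (not along the pixel's ray), 0 where there is no reading), "fx", "fy", "cx", "cy" (pixels), "dist_coeffs" ([k1, k2, p1, p2, k3] as OpenCV has them; the pictures are not rectified), "R" (3x3) and "t" (3): a world point X has camera coordinates R X + t; the wrist camera has in their place "mount" (4x4, takes a point from camera to tool coordinates, whose origin is the TCP and whose axes are the flange's). Camera axes: x right, y down, z forward; pixel columns grow to the right and rows downward; lengths in m; the calibration is good to about 2 mm. A picture is of the moment at which its call begins: read the wrist's pose just before it.
- hand_in(): hands the job in; it is judged then, once.
The state is a dict: "time_s": time; "q": joint angles; "dq": joint speeds; "tau": joint torques, N m; "ee_pos": TCP position; "ee_rot": TCP orientation; "wrist_force": force on the tool from outside, world axes, zero at the start; "moment": the same for the moment, N m; "grip_width": finger opening in m; "finger_force": force on a finger pad.
Only numpy, scipy, OpenCV 4.12 (cv2) and the standard library are available. Lean on these libraries where they do the work, as an engineer would, in place of code of your own. Each camera call takes 0.05 s, during which the arm holds its last target. There are 200 camera calls.

## Task

Check how deep the latch hole in the door edge is with the depth gauge: stand the gauge's base flat on the door edge with its rod over the middle of the hole, then lower the rod gently until its tip just rests on the bottom of the hole, without jamming it down. Then press the red clamp lever fully down to lock the rod at that depth, and leave the locked gauge standing there with the rod touching bottom and the base flat; do not disturb the other things on the bench.

Things in the scene. Friction and masses are not known exactly. Their poses are not given: they have to be found in the camera images.
- door_edge: Offcut of a door leaf, wooden edge up, white painted faces, clamped in a blue bench vise that is screwed down. The block is 44 mm thick (its x) and 180 mm long (its y); its flat top, the door edge, lies 110 mm above the bench. The vise jaws reach 80 mm above the bench; the vise screw points to -x. Origin under the block's centre on the bench, z up.
- bore_mouth (a point): Centre of the mouth of the round blind latch hole, diameter 25 mm, drilled straight down into the middle of the door edge's top face. Its bottom is flat and rigid, somewhere between 50 and 76 mm below the mouth: the depth differs each time and is not measured. Axes as door_edge: y along the edge.
- gauge: Loose depth gauge, about 0.4 kg with its rod, standing upright on its steel base, 24 mm (x) by 120 mm (y) by 10 mm; an aluminium sleeve 24 by 34 mm rises from the base's middle to 46 mm above the underside. Origin at the centre of the base's underside, z up, y along the base; the rod runs through the centre. The clamp lever is on the +y side.
- rod: The gauge's round steel rod, 6 mm thick, with a dark knurled head 18 mm in diameter and 24 mm tall to hold it by; it slides vertically through the sleeve. Origin at the centre of the head. At the start it is fully raised against its upper stop, head centre 153 mm above the base's underside, so the whole gauge can be lifted and carried by the head.
- rod_tip (a point): Flat lower tip of the rod, 151 mm below the head's centre; at the start 2 mm inside the base's underside. Unlocked, the rod slides down up to 84 mm against about 2.5 N of friction and stays where it is left. The bottom of the hole is hard: come down on it slowly, at about 10 mm/s, and stop at a few newtons; more than 25 N on the tip is jamming.
- lever (a joint): Angle of the red clamp lever: 0 is open (slanting up and outwards, 50 degrees above level), 0.8 rad is its stop: fully down, about level, rod locked. It turns about a level axis along the gauge's x, 22 mm to +y of the rod's axis and 34 mm above the base's underside. It takes 4 to 7 N pressed straight down on its end and stays where it is left; locked, it holds the rod firmly.
- lever_pad (a point): Middle of the upper face of the lever's end, a red pad 16 mm wide (x) and 14 mm long, 39 mm from the lever's axis. With the lever open it lies 44 mm to +y of the rod's axis and 66 mm above the base's underside; pressed down, about 61 mm to +y and 41 mm above the underside.
- latch: Loose tubular door latch, steel barrel 22 mm thick and brass face plate 56 mm wide, about 75 mm long, lying on the bench; leave it alone. Origin under its middle.
- padlock: Loose brass padlock, 50 by 46 by 24 mm, lying flat, steel shackle to its +x; leave it alone. Origin under the middle of its body.
- screwdriver: Loose screwdriver lying on the bench beyond the work; leave it alone.
- tub: Loose pale plastic bowl, 90 mm wide and 35 mm tall, beyond the work; leave it alone. Origin under its middle.
There are look-alikes about, which are no part of the job. What is meant by the gauge is not green, purple or turquoise, and is the larger of those in its own colour.

How it is judged:
By the outcome, as a careful person would: the job done as asked, in the order asked, and still so for the second after the job is handed in, with the robot touching nothing.
It also fails if it takes over 61 s, if anything falls off the work surface, if the arm or the gripper's body presses on something with over 40 N, if the wrist force passes 120 N, or if a joint passes its speed limit or range.

## Working session

There is one attempt and no reset: what is moved stays moved. The work goes in short steps, Python scripts to look and compute and a shell command to move; the robot and the scene stay as the last step left them, time stands still between calls to the robot, and variables do not carry over. Pictures are saved under pics/ and viewed, at most 10 in all, crops included, and the job is handed in when it is done.

```bash
mkdir -p pics
cat > h.py <<'E'
import numpy as np, cv2
from workcell import observe, get_image, hand_in
from scipy.spatial.transform import Rotation as Ro
def save(n,im): cv2.imwrite('pics/'+n,cv2.cvtColor(im,cv2.COLOR_RGB2BGR))
def cam(name):
    s=observe(); g=get_image(name)
    if 'mount' in g:
        T=np.eye(4);T[:3,:3]=Ro.from_euler('xyz',s['ee_rot'],degrees=True).as_matrix();T[:3,3]=s['ee_pos']
        W=T@np.array(g['mount']); g['R']=W[:3,:3].T; g['t']=-g['R']@W[:3,3]
    g['K']=np.array([[g['fx'],0,g['cx']],[0,g['fy'],g['cy']],[0,0,1]]); g['R']=np.array(g['R']);g['t']=np.array(g['t']);g['d']=np.array(g['dist_coeffs']);return g
def rays(g,uv):
    p=cv2.undistortPoints(np.array(uv,float).reshape(-1,1,2),g['K'],g['d']).reshape(-1,2)
    return np.c_[p,np.ones(len(p))]
def onplane(g,uv,z):
    d=rays(g,uv)@g['R']; o=-g['R'].T@g['t']
    return o+d*((z-o[2])/d[:,2])[:,None]
def depthpts(g,uv):
    uv=np.array(uv); r=rays(g,uv); z=g['z_map'][uv[:,1].astype(int),uv[:,0].astype(int)]
    return (r*z[:,None]-g['t'])@g['R']
E
python3 - <<'E'
from h import *
s=observe();print(s['ee_pos'],s['ee_rot'],s['wrist_force'],s['time_s'])
a=cam('scene');b=cam('top')
for n in 'ab':
    g=globals()[n]; save(n+'.png',g['image']); print(-g['R'].T@g['t'],g['fx'])
E
```

```text
[0.27603258 0.56009412 0.18657925] [-1.79903539e+02  8.51037603e-03  1.53770885e+02] [-0.00293983 -0.26254093 -0.35852459] 0.0
[ 1.16375883 -0.68243265  0.77416454] 475.1612741277905
[0.5034309  0.08223491 1.02022228] 398.5837394132127
```

View pics/a.png

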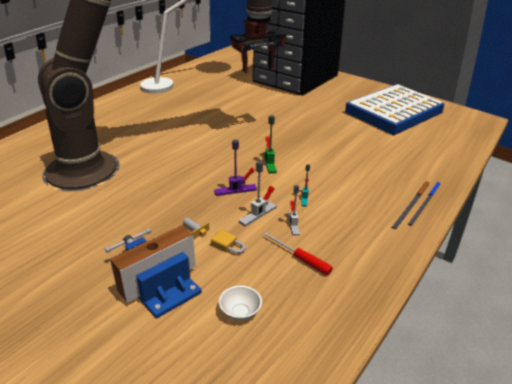

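View pics/b.png

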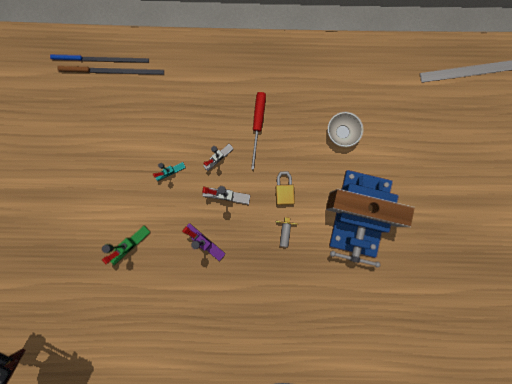

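Both views show five gauges. In the top view they are the large grey (226,196), small grey (217,157), turquoise (170,172), purple (204,242) and green (127,244). The description fits the large grey one at (226,196), and its red lever is at (210,192). The bore is at about (374,208) in the wooden top. I'll check with a close crop and measure.

Run:
```python
from h import *
g=cam('top'); im=g['image']
c=np.hstack([im[150:240,170:260],im[160:250,325:415]]); save('c.png',cv2.resize(c,None,fx=4,fy=4,interpolation=cv2.INTER_CUBIC))
v,u=np.mgrid[0:384,0:512]; uv=np.c_[u.ravel(),v.ravel()]; P=depthpts(g,uv).reshape(384,512,3)
hsv=cv2.cvtColor(im,cv2.COLOR_RGB2HSV)
def box(n,m):
    vv,uu=np.nonzero(m); p=P[vv,uu]; r=cv2.minAreaRect(p[:,:2].astype(np.float32)*1000)
    print(n,len(p),np.round(np.median(p,0),4),r)
reg=np.zeros((384,512),bool); reg[178:215,195:258]=1
Z=P[...,2]
box('base',reg&(Z>.004)&(Z<.018)&(hsv[...,1]<70))
box('head',reg&(Z>.13)); box('red',reg&(hsv[...,0]<8)&(hsv[...,1]>150)); box('sleeve',reg&(Z>.035)&(Z<.052)&(hsv[...,1]<60))
reg[:]=0; reg[180:235,322:420]=1
box('door',reg&(Z>.1))
m=reg&(im.sum(2)<120)&(v>198)&(v<218)&(u>362)&(u<386)
vv,uu=np.nonzero(m); print(len(uu),uu.mean(),vv.mean(),onplane(g,[[uu.mean(),vv.mean()]],.11))
# door by colour on plane
m=reg&(hsv[...,0]<20)&(hsv[...,1]>90)&(Z>.09); vv,uu=np.nonzero(m); p=onplane(g,np.c_[uu,vv],.11); print(cv2.minAreaRect(p[:,:2].astype(np.float32)*1000))
```

```text
base 214 [0.5747 0.1199 0.01  ] ((579.4159545898438, 150.65516662597656), (119.78074645996094, 24.447513580322266), 81.38541412353516)
head 74 [0.5778 0.1488 0.1648] ((547.1453247070312, 116.93777465820312), (110.7047348022461, 18.326526641845703), 45.820858001708984)
red 63 [0.5855 0.1907 0.063 ] ((586.1137084960938, 188.2403564453125), (30.979820251464844, 13.135445594787598), 84.34779357910156)
sleeve 111 [0.5761 0.1478 0.0451] ((578.544677734375, 155.64149475097656), (43.667747497558594, 22.850135803222656), 85.72405242919922)
door 1591 [ 0.5482 -0.1928  0.1103] ((547.5807495117188, -101.57542419433594), (84.28218078613281, 368.5625), 0.6253467798233032)
64 374.421875 207.203125 [[ 0.54882346 -0.19596523  0.11      ]]
((553.0013427734375, -188.48733520507812), (217.0235595703125, 100.7928695678711), 86.65979766845703)
```

View pics/c.png

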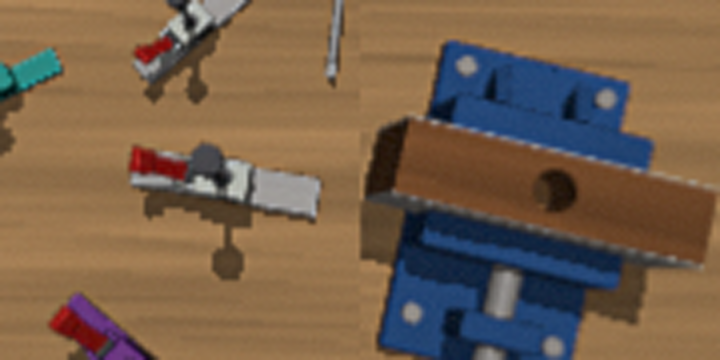

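The crop confirms the larger grey gauge: red lever on the left (+y) and head at about (222,190) in the full picture. The bore is in the middle of the wood edge. Now I'll rise and go above the gauge.

```bash
cat >> h.py <<'E'
def goal(x,y,z,yaw):
    s=observe(); R=Ro.from_euler('xyz',s['ee_rot'],degrees=True); G=Ro.from_euler('xyz',[180,0,yaw],degrees=True)
    print('t',np.round(R.inv().apply(np.array([x,y,z])-s['ee_pos']),4),'tw',np.round((R.inv()*G).as_rotvec(),4),'pos',np.round(s['ee_pos'],4),np.round(s['ee_rot'],2),'F',np.round(s['wrist_force'],2),'time',s['time_s'],'w',s['grip_width'])
E
python3 -m jog '[{"translation":[0,0,-0.05],"twist":[0,0,0],"fingers":1},{"translation":[0,0,-0.1],"twist":[0,0,0.1],"fingers":1},{"translation":[-0.453,-0.235,-0.1],"twist":[0,0,1.26],"fingers":1},{"translation":[-0.453,-0.235,-0.1],"twist":[0,0,1.26],"fingers":1},{"translation":[-0.453,-0.235,-0.1],"twist":[0,0,1.26],"fingers":1},{"translation":[-0.453,-0.235,-0.1],"twist":[0,0,1.26],"fingers":1},{"translation":[-0.453,-0.235,-0.1],"twist":[0,0,1.26],"fingers":1},{"translation":[-0.453,-0.235,-0.1],"twist":[0,0,1.26],"fingers":1}]' 30
python3 -c "
from h import *
goal(.578,.149,.29,81.4)"
```

```text
time_s: 0.95
ee_pos: [0.4548, 0.3171, 0.2875]
ee_rot: [-180.0, -0.0, 96.1]
wrist_force: [0.8, 0.6, 0.3]
grip_width: 0.0876
finger_force: 0.0
t [-0.1803  0.1045 -0.0026] tw [-1.00e-04 -2.00e-04  2.57e-01] pos [0.4548 0.3171 0.2875] [-1.800e+02 -1.000e-02  9.613e+01] F [0.85 0.61 0.31] time 0.95 w 0.0875785321133658
```

```bash
python3 -m jog '[{"translation":[-0.16,0.09,0],"twist":[0,0,0.2],"fingers":1},{"translation":[-0.16,0.09,0],"twist":[0,0,0.2],"fingers":1},{"translation":[-0.16,0.09,0],"twist":[0,0,0.2],"fingers":1},{"translation":[-0.16,0.09,0],"twist":[0,0,0.2],"fingers":1},{"translation":[-0.16,0.09,0],"twist":[0,0,0.2],"fingers":1},{"translation":[-0.16,0.09,0],"twist":[0,0,0.2],"fingers":1},{"translation":[-0.16,0.09,0],"twist":[0,0,0.2],"fingers":1}]'
python3 - <<'E'
from h import *
goal(.578,.149,.29,81.4)
g=cam('wrist'); save('d.png',g['image']); print(-g['R'].T@g['t'])
im=g['image'];hsv=cv2.cvtColor(im,cv2.COLOR_RGB2HSV)
v,u=np.mgrid[0:384,0:512]; P=depthpts(g,np.c_[u.ravel(),v.ravel()]).reshape(384,512,3);Z=P[...,2]
near=(np.hypot(P[...,0]-.579,P[...,1]-.15)<.075)&(g['z_map']>0)
for n,m in [('base',near&(Z>.005)&(Z<.016)&(hsv[...,1]<70)),('head',near&(Z>.155)&(Z<.175)&(np.hypot(P[...,0]-.578,P[...,1]-.149)<.02)),('red',near&(hsv[...,0]<8)&(hsv[...,1]>150)&(Z>.03))]:
    p=P[m]; print(n,len(p),np.round(np.median(p,0),4),cv2.minAreaRect(p[:,:2].astype(np.float32)*1000) if len(p) else '')
E
```

```text
time_s: 1.65
ee_pos: [0.5608, 0.1717, 0.2871]
ee_rot: [-179.9, -0.0, 85.1]
wrist_force: [0.5, 0.8, 0.4]
grip_width: 0.0878
finger_force: 0.0
t [-0.0211  0.0191 -0.0029] tw [-0.0009 -0.0004  0.065 ] pos [0.5608 0.1717 0.2871] [-1.7995e+02 -2.0000e-02  8.5120e+01] F [0.54 0.75 0.41] time 1.65 w 0.08780798414010677
[0.56851837 0.2490697  0.4838675 ]
base 470 [0.5758 0.1779 0.0094] ((579.8251953125, 150.41506958007812), (119.94344329833984, 23.908376693725586), 80.85807800292969)
head 280 [0.58   0.1521 0.1642] ((580.3333129882812, 151.2118377685547), (17.489334106445312, 18.022552490234375), 41.549537658691406)
red 1549 [0.6062 0.1785 0.3813] ((568.5525512695312, 182.12149047851562), (44.456642150878906, 110.17525482177734), 85.33942413330078)
```

View pics/d.png

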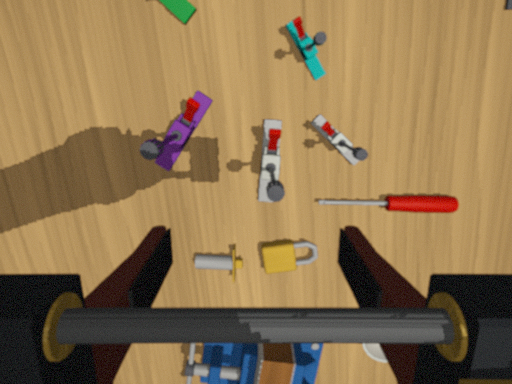

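The wrist view shows the grey gauge upright at (272,160), head at (275,190) and red lever at (273,140), with clear space on both sides. I'll align above it, then descend with the fingers half open.

```bash
python3 -m jog '[{"translation":[-0.018,0.02,0],"twist":[0,0,0.07],"fingers":0.5},{"translation":[-0.018,0.02,0],"twist":[0,0,0.07],"fingers":0.5},{"translation":[-0.018,0.02,0.04],"twist":[0,0,0.07],"fingers":0.5},{"translation":[-0.018,0.02,0.08],"twist":[0,0,0.07],"fingers":0.5},{"translation":[-0.018,0.02,0.1],"twist":[0,0,0.07],"fingers":0.5},{"translation":[-0.018,0.02,0.1],"twist":[0,0,0.07],"fingers":0.5},{"translation":[-0.018,0.02,0.1],"twist":[0,0,0.07],"fingers":0.5},{"translation":[-0.018,0.02,0.1],"twist":[0,0,0.07],"fingers":0.5}]'
python3 -c "
from h import *
goal(.580,.151,.136,80.9)"
```

```text
time_s: 2.5
ee_pos: [0.5807, 0.1513, 0.1892]
ee_rot: [179.9, -0.1, 81.1]
wrist_force: [0.2, -0.3, -0.4]
grip_width: 0.0439
finger_force: 0.0
t [-0.0005 -0.0008  0.0532] tw [ 0.0022 -0.0014  0.0028] pos [0.5807 0.1513 0.1892] [ 1.7988e+02 -8.0000e-02  8.1060e+01] F [ 0.17 -0.27 -0.38] time 2.5 w 0.0439467942554052
```

```bash
python3 -m jog '[{"translation":[0,-0.001,0.03],"twist":[0,0,0],"fingers":0.5},{"translation":[0,-0.001,0.053],"twist":[0,0,0],"fingers":0.5},{"translation":[0,-0.001,0.053],"twist":[0,0,0],"fingers":0.5},{"translation":[0,-0.001,0.053],"twist":[0,0,0],"fingers":0.1},{"translation":[0,-0.001,0.053],"twist":[0,0,0],"fingers":0.1},{"translation":[0,-0.001,0.053],"twist":[0,0,0],"fingers":0.1},{"translation":[0,-0.001,0.053],"twist":[0,0,0],"fingers":0.1},{"translation":[0,-0.001,0.053],"twist":[0,0,0],"fingers":0.1}]' 40
python3 -c "
from h import *
goal(.580,.151,.136,80.9)"
```

```text
time_s: 3.3
ee_pos: [0.5792, 0.1508, 0.135]
ee_rot: [180.0, -0.0, 81.0]
wrist_force: [0.1, 0.4, -0.0]
grip_width: 0.0096
finger_force: 0.0
t [ 0.0004  0.0008 -0.001 ] tw [ 0.0007 -0.0005  0.0018] pos [0.5792 0.1508 0.135 ] [ 1.7996e+02 -3.0000e-02  8.1000e+01] F [ 0.12  0.36 -0.03] time 3.3 w 0.009629103981298024
```

The fingers closed to 9.6 mm with no force, so they missed the head. I'll look.

Run:
```python
from h import *
g=cam('wrist'); w=g['image'][100:340,130:400]; h=cam('scene')['image'][120:260,190:340]
save('e.png',np.hstack([cv2.resize(w,(400,356)),cv2.resize(h,(381,356))]))
```

```text
(no output)
```

View pics/e.png

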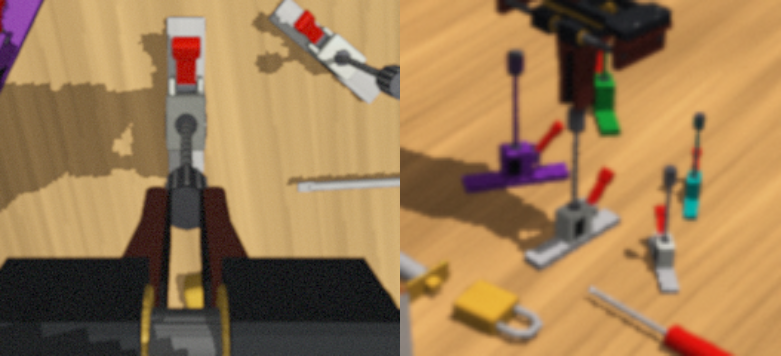

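Run:
```python
from h import *
s=observe();p=np.array(s['ee_pos']);print(p,s['ee_rot'],s['grip_width'],s['finger_force'],s['q'])
for n in ['wrist','scene','top']:
    g=cam(n); pr=lambda X:cv2.projectPoints(np.array([X],float),cv2.Rodrigues(g['R'])[0],g['t'],g['K'],g['d'])[0].ravel().round(0)
    print(n,'tcp',pr(p),'grasp',pr(p+[0,0,.019]),'head top',pr([.58,.151,.165]))
    if n!='top':
      for lab,X in [('tcp',p),('gp',p+[0,0,.019])]:
        u,v=pr(X).astype(int); print([[tuple(depthpts(g,[[u+d,v+e]])[0].round(3)) for d in(-12,0,12)] for e in(-8,0,8)])
g=cam('wrist'); v,u=np.mgrid[0:384,0:512]; P=depthpts(g,np.c_[u.ravel(),v.ravel()]).reshape(384,512,3); im=g['image'].astype(int)
near=(np.hypot(P[...,0]-.58,P[...,1]-.15)<.04)&(P[...,2]>.08)&(P[...,2]<.2)
dark=near&(abs(im[...,0]-im[...,2])<15); red=near&(im[...,0]-im[...,2]>18)
for m in(dark,red): q=P[m]; print(len(q),np.percentile(q,[2,50,98],axis=0).round(4).tolist())
```

```text
[0.57900191 0.1507394  0.13469068] [ 1.79983698e+02 -1.33491457e-02  8.10070431e+01] 0.008898520379240767 0.0 [-36.27384796  24.69118504  23.01274653 100.02460112 -11.16912415
  57.51633108 -18.1153223 ]
wrist tcp [253. 221.] grasp [253. 233.] head top [255. 241.]
[[(np.float64(0.558), np.float64(0.109), np.float64(-0.0)), (np.float64(0.58), np.float64(0.159), np.float64(0.144)), (np.float64(0.584), np.float64(0.108), np.float64(0.01))], [(np.float64(0.557), np.float64(0.1), np.float64(-0.0)), (np.float64(0.58), np.float64(0.159), np.float64(0.157)), (np.float64(0.587), np.float64(0.157), np.float64(0.153))], [(np.float64(0.575), np.float64(0.163), np.float64(0.175)), (np.float64(0.58), np.float64(0.158), np.float64(0.165)), (np.float64(0.587), np.float64(0.16), np.float64(0.172))]]
[[(np.float64(0.572), np.float64(0.153), np.float64(0.144)), (np.float64(0.58), np.float64(0.159), np.float64(0.163)), (np.float64(0.587), np.float64(0.157), np.float64(0.159))], [(np.float64(0.575), np.float64(0.162), np.float64(0.179)), (np.float64(0.58), np.float64(0.155), np.float64(0.164)), (np.float
[... 889 characters left out ...]
 (np.float64(0.588), np.float64(0.138), np.float64(0.186)), (np.float64(0.464), np.float64(0.38), np.float64(0.029))], [(np.float64(0.404), np.float64(0.336), np.float64(-0.001)), (np.float64(0.584), np.float64(0.145), np.float64(0.158)), (np.float64(0.475), np.float64(0.364), np.float64(0.012))], [(np.float64(0.485), np.float64(0.229), np.float64(0.054)), (np.float64(0.58), np.float64(0.151), np.float64(0.13)), (np.float64(0.491), np.float64(0.343), np.float64(-0.001))]]
top tcp [222. 191.] grasp [222. 190.] head top [221. 189.]
1130 [[0.575, 0.1445, 0.087], [0.5806, 0.1563, 0.1639], [0.5871, 0.1612, 0.1963]]
1026 [[0.5686, 0.1425, 0.1511], [0.576, 0.1607, 0.1866], [0.5942, 0.1639, 0.1992]]
```

Run:
```python
from h import *
print(observe()['grip_width'])
a=cam('wrist')['image'][190:310,195:315]; b=cam('scene')['image'][130:215,220:305]; f=lambda x:cv2.resize(x,(400,400),interpolation=cv2.INTER_NEAREST)
save('f.png',np.clip(np.hstack([f(a),f(b)]).astype(float)*1.7,0,255).astype(np.uint8))
```

```text
0.008672065939442522
```

View pics/f.png

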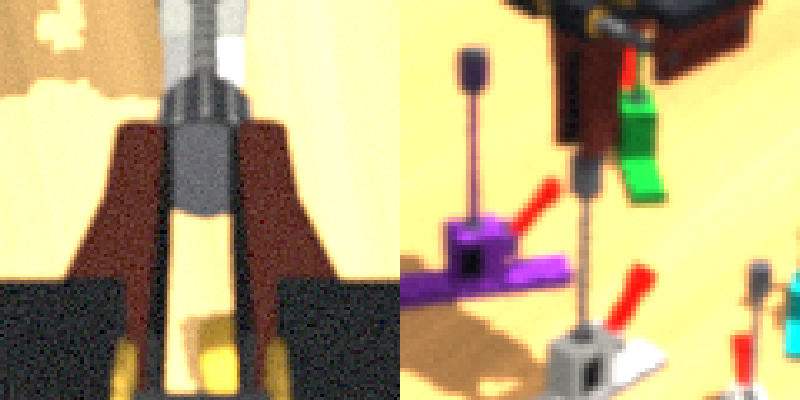

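The crop shows the fingertips ending right at the top of the head, about 3 cm higher than the reported TCP implies. I'll measure the tip height from depth.

```bash
cat >> h.py <<'E'
def tipz():
    g=cam('wrist'); v,u=np.mgrid[0:384,0:512]; P=depthpts(g,np.c_[u.ravel(),v.ravel()]).reshape(384,512,3); im=g['image'].astype(int); s=observe()
    T=Ro.from_euler('xyz',s['ee_rot'],degrees=True).inv().apply(P.reshape(-1,3)-s['ee_pos']).reshape(P.shape)
    m=(im[...,0]-im[...,2]>10)&(im[...,0]<110)&(g['z_map']>0)&(abs(T[...,1])<.06)&(abs(T[...,0])<.02)&(T[...,2]>-.08)&(T[...,2]<.03)
    m=cv2.erode(m.astype(np.uint8),np.ones((3,3)))>0
    q=T[m]; print('tip in tool coords: n',len(q),'z pct',np.percentile(q[:,2],[50,90,97,99.5]).round(4),'x',np.median(q[:,0]).round(4),'y',np.percentile(q[:,1],[1,50,99]).round(4))
    return g,P,T
E
python3 - <<'E'
from h import *
tipz(); s=observe(); print(s['time_s'],s['wrist_force'])
E
```

```text
tip in tool coords: n 1228 z pct [-0.0642 -0.0443 -0.0394 -0.0373] x 0.0113 y [-0.0126 -0.0051  0.0144]
3.75 [-0.12431892 -0.8605636   0.80961705]
```

The real tips end about 35 mm short of the reported TCP, though both cameras agree on the head. So I'll reopen, go down 33 mm more and grip.

```bash
python3 -m jog '[{"translation":[0,0,0],"twist":[0,0,0],"fingers":0.5},{"translation":[0,0,0],"twist":[0,0,0],"fingers":0.5},{"translation":[0,0,0],"twist":[0,0,0],"fingers":0.5},{"translation":[0,0,0],"twist":[0,0,0],"fingers":0.5},{"translation":[0,0,0.005],"twist":[0,0,0],"fingers":0.5},{"translation":[0,0,0.01],"twist":[0,0,0],"fingers":0.5},{"translation":[0,0,0.015],"twist":[0,0,0],"fingers":0.5},{"translation":[0,0,0.015],"twist":[0,0,0],"fingers":0.5}]' 40
python3 - <<'E'
from h import *
tipz(); goal(.580,.151,.102,80.9)
E
```

```text
time_s: 4.55
ee_pos: [0.5782, 0.1506, 0.1183]
ee_rot: [-179.9, 0.0, 81.0]
wrist_force: [1.2, -0.1, 0.1]
grip_width: 0.0441
finger_force: 0.0
tip in tool coords: n 1263 z pct [-0.0639 -0.0443 -0.0396 -0.0372] x 0.0113 y [-0.0299  0.0238  0.0314]
t [0.0007 0.0014 0.0168] tw [-0.0009  0.0006  0.0018] pos [0.5785 0.1506 0.1188] [-1.7995e+02  3.0000e-02  8.1000e+01] F [ 0.12 -0.18  0.34] time 4.6 w 0.043713420664805894
```

```bash
python3 -m jog '[{"translation":[0,0.001,0.006],"twist":[0,0,0],"fingers":0.5},{"translation":[0,0.001,0.012],"twist":[0,0,0],"fingers":0.5},{"translation":[0,0.001,0.017],"twist":[0,0,0],"fingers":0.5},{"translation":[0,0.001,0.017],"twist":[0,0,0],"fingers":0.1},{"translation":[0,0.001,0.017],"twist":[0,0,0],"fingers":0.1},{"translation":[0,0.001,0.017],"twist":[0,0,0],"fingers":0.1},{"translation":[0,0.001,0.017],"twist":[0,0,0],"fingers":0.1},{"translation":[0,0.001,0.017],"twist":[0,0,0],"fingers":0.1}]' 40
python3 - <<'E'
from h import *
goal(.580,.151,.102,80.9);print(observe()['finger_force'])
E
```

```text
time_s: 5.4
ee_pos: [0.58, 0.1506, 0.1027]
ee_rot: [180.0, -0.0, 81.0]
wrist_force: [0.1, -0.2, 0.2]
grip_width: 0.0171
finger_force: 40.0
t [ 0.0004 -0.0001  0.0007] tw [ 0.0003 -0.0003  0.0018] pos [0.58   0.1506 0.1027] [ 1.7998e+02 -2.0000e-02  8.1010e+01] F [ 0.13 -0.2   0.16] time 5.4 w 0.017058779719114996
40.00025153160095
```

Gripped: 17 mm opening at 40 N. Lifting straight up, then measuring the door and the held gauge.

```bash
python3 -m jog '[{"translation":[0,0,-0.01],"twist":[0,0,0],"fingers":0.1},{"translation":[0,0,-0.03],"twist":[0,0,0],"fingers":0.1},{"translation":[0,0,-0.06],"twist":[0,0,0],"fingers":0.1},{"translation":[0,0,-0.09],"twist":[0,0,0],"fingers":0.1},{"translation":[0,0,-0.12],"twist":[0,0,0],"fingers":0.1},{"translation":[0,0,-0.145],"twist":[0,0,0],"fingers":0.1},{"translation":[0,0,-0.16],"twist":[0,0,0],"fingers":0.1},{"translation":[0,0,-0.16],"twist":[0,0,0],"fingers":0.1}]' 40
python3 - <<'E'
from h import *
goal(.58,.151,.262,80.9)
g=cam('top'); im=g['image']; hsv=cv2.cvtColor(im,cv2.COLOR_RGB2HSV)
v,u=np.mgrid[0:384,0:512]; P=depthpts(g,np.c_[u.ravel(),v.ravel()]).reshape(384,512,3); Z=P[...,2]
reg=(u>322)&(u<420)&(v>180)&(v<235)
m=reg&(Z>.1045)&(Z<.116)
p=P[m]; c=np.median(p[:,:2],0); print('top pts',len(p),np.median(p[:,2]),cv2.minAreaRect(p[np.hypot(*(p[:,:2]-c).T)<.11][:,:2].astype(np.float32)*1000))
# bore: dark or deep pixels inside
wood=im[m].astype(float); b=reg&(np.hypot(P[...,0]-.549,P[...,1]+.196)<.03)
hole=reg&((u-374)**2+(v-207)**2<10**2)&(Z<.1045); vv,uu=np.nonzero(hole); print('hole',len(uu),onplane(g,[[uu.mean(),vv.mean()],[uu.min()-.5,vv.mean()],[uu.max()+.5,vv.mean()],[uu.mean(),vv.min()-.5],[uu.mean(),vv.max()+.5]],.11))
# gauge in hand
k=(u>180)&(u<270)&(v>150)&(v<230)&(abs(Z-.17)<.009)&(hsv[...,1]<70); q=P[k]; print('base held',len(q),np.median(q,0),cv2.minAreaRect(q[:,:2].astype(np.float32)*1000))
E
```

```text
time_s: 6.2
ee_pos: [0.5809, 0.1506, 0.2651]
ee_rot: [179.8, -0.1, 81.0]
wrist_force: [0.2, -0.2, -2.6]
grip_width: 0.017
finger_force: 40.0
t [ 0.0002 -0.0009  0.0031] tw [ 0.0034 -0.0022  0.0017] pos [0.5809 0.1506 0.2651] [ 1.7981e+02 -1.2000e-01  8.0990e+01] F [ 0.16 -0.21 -2.63] time 6.2 w 0.017037010737585734
top pts 1539 0.11017266440403958 ((549.1815795898438, -193.59078979492188), (181.060302734375, 46.96010971069336), 77.4471206665039)
hole 84 [[ 0.54884483 -0.1920739   0.11      ]
 [ 0.54865578 -0.18018461  0.11      ]
 [ 0.54905501 -0.20525905  0.11      ]
 [ 0.56181797 -0.19220973  0.11      ]
 [ 0.5366645  -0.19194274  0.11      ]]
base held 109 [0.57387982 0.10135839 0.17269705] ((573.2537841796875, 103.90302276611328), (24.496347427368164, 23.691036224365234), 81.2269287109375)
```

Door centre is (0.549, -0.193) with yaw -12.5°, and the hole agrees with that. Carrying the gauge over.

```bash
python3 -m jog '[{"translation":[-0.02,0.001,0],"twist":[0,0,0],"fingers":0.1},{"translation":[-0.06,0.004,0],"twist":[0,0,0.01],"fingers":0.1},{"translation":[-0.1,0.006,0],"twist":[0,0,0.02],"fingers":0.1},{"translation":[-0.14,0.009,0],"twist":[0,0,0.03],"fingers":0.1},{"translation":[-0.18,0.011,0],"twist":[0,0,0.04],"fingers":0.1},{"translation":[-0.22,0.014,0],"twist":[0,0,0.05],"fingers":0.1},{"translation":[-0.26,0.017,0],"twist":[0,0,0.06],"fingers":0.1},{"translation":[-0.3,0.02,0],"twist":[0,0,0.062],"fingers":0.1}]'
python3 - <<'E'
from h import *
goal(.549,-.193,.265,77.45)
E
```

```text
time_s: 7.05
ee_pos: [0.5511, -0.1511, 0.2612]
ee_rot: [-179.9, 0.0, 77.4]
wrist_force: [0.0, 0.3, -3.5]
grip_width: 0.0172
finger_force: 40.0
t [-0.0414  0.0071 -0.0038] tw [-0.0022  0.0004 -0.0009] pos [ 0.5511 -0.1511  0.2612] [-1.7987e+02  2.0000e-02  7.7400e+01] F [ 0.01  0.29 -3.51] time 7.05 w 0.017154473365333895
```

```bash
python3 -m jog '[{"translation":[-0.02,0.003,0],"twist":[0,0,0],"fingers":0.1},{"translation":[-0.035,0.006,0],"twist":[0,0,0],"fingers":0.1},{"translation":[-0.041,0.007,0],"twist":[0,0,0],"fingers":0.1},{"translation":[-0.041,0.007,0],"twist":[0,0,0],"fingers":0.1},{"translation":[-0.041,0.007,0],"twist":[0,0,0],"fingers":0.1},{"translation":[-0.041,0.007,0],"twist":[0,0,0],"fingers":0.1}]'
python3 - <<'E'
from h import *
goal(.549,-.193,.265,77.45)
g=cam('top'); im=g['image']; hsv=cv2.cvtColor(im,cv2.COLOR_RGB2HSV)
v,u=np.mgrid[0:384,0:512]; 
for n in ('top','wrist'):
    g=cam(n); hsv=cv2.cvtColor(g['image'],cv2.COLOR_RGB2HSV); P=depthpts(g,np.c_[u.ravel(),v.ravel()]).reshape(384,512,3); Z=P[...,2]
    k=(abs(Z-.171)<.008)&(np.hypot(P[...,0]-.549,P[...,1]+.193)<.08)&(hsv[...,1]<80); q=P[k]; print(n,'base',len(q),np.median(q,0),cv2.minAreaRect(q[:,:2].astype(np.float32)*1000) if len(q) else '')
    d=(abs(Z-.11)<.005)&(np.hypot(P[...,0]-.549,P[...,1]+.193)<.11); q=P[d]; print('door',len(q),cv2.minAreaRect(q[:,:2].astype(np.float32)*1000))
    save('g_%s.png'%n,g['image'])
E
```

```text
time_s: 7.65
ee_pos: [0.5508, -0.1891, 0.2621]
ee_rot: [-180.0, -0.0, 77.6]
wrist_force: [-0.6, 0.6, -3.2]
grip_width: 0.0168
finger_force: 40.0
t [-0.0042 -0.0009 -0.0029] tw [-0.0005 -0.0005  0.0018] pos [ 0.5508 -0.1891  0.2621] [-1.7997e+02 -3.0000e-02  7.7550e+01] F [-0.62  0.63 -3.2 ] time 7.65 w 0.016823647544147603
top base 232 [ 0.55218157 -0.14949152  0.16969072] ((551.8961181640625, -181.02268981933594), (105.6131820678711, 24.2862491607666), 77.58940124511719)
door 756 ((549.258544921875, -191.4561767578125), (176.74925231933594, 46.47129821777344), 77.23428344726562)
wrist base 988 [ 0.55425967 -0.15614394  0.1690312 ] ((552.1544799804688, -185.8601531982422), (112.55941772460938, 23.68207550048828), 77.4828872680664)
door 3115 ((550.70361328125, -189.5399627685547), (169.8343505859375, 46.410560607910156), 77.29374694824219)
```

View pics/g_wrist.png

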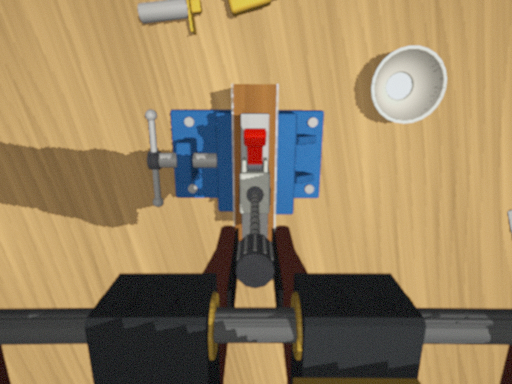

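The wrist view shows the gauge upright over the door edge (base around (255,150), head (255,262)), parallel with it; only a 4 mm shift along the edge is left. Shifting, then lowering to just above the edge.

```bash
python3 -m jog '[{"translation":[-0.0045,-0.001,0],"twist":[0,0,0],"fingers":0.1},{"translation":[-0.0045,-0.001,0.01],"twist":[0,0,0],"fingers":0.1},{"translation":[-0.0045,-0.001,0.02],"twist":[0,0,0],"fingers":0.1},{"translation":[-0.0045,-0.001,0.03],"twist":[0,0,0],"fingers":0.1},{"translation":[-0.0045,-0.001,0.04],"twist":[0,0,0],"fingers":0.1},{"translation":[-0.0045,-0.001,0.044],"twist":[0,0,0],"fingers":0.1},{"translation":[-0.0045,-0.001,0.044],"twist":[0,0,0],"fingers":0.1},{"translation":[-0.0045,-0.001,0.044],"twist":[0,0,0],"fingers":0.1}]'
python3 - <<'E'
from h import *
goal(.549,-.193,.2124,77.45)
E
```

```text
time_s: 8.6
ee_pos: [0.5489, -0.1947, 0.2186]
ee_rot: [180.0, 0.0, 77.4]
wrist_force: [0.9, -0.1, -4.3]
grip_width: 0.0172
finger_force: 40.0
t [ 0.0017 -0.0003  0.0062] tw [ 0.0002  0.0001 -0.    ] pos [ 0.5489 -0.1947  0.2186] [1.7999e+02 1.0000e-02 7.7450e+01] F [ 0.86 -0.12 -4.27] time 8.6 w 0.017235458186755256
```

```bash
python3 -m jog '[{"translation":[0.0015,0,0.001],"twist":[0,0,0],"fingers":0.1},{"translation":[0.0015,0,0.002],"twist":[0,0,0],"fingers":0.1},{"translation":[0.0015,0,0.003],"twist":[0,0,0],"fingers":0.1},{"translation":[0.0015,0,0.004],"twist":[0,0,0],"fingers":0.1},{"translation":[0.0015,0,0.005],"twist":[0,0,0],"fingers":0.1},{"translation":[0.0015,0,0.006],"twist":[0,0,0],"fingers":0.1},{"translation":[0.0015,0,0.007],"twist":[0,0,0],"fingers":0.1},{"translation":[0.0015,0,0.008],"twist":[0,0,0],"fingers":0.1}]'
python3 - <<'E'
from h import *
goal(.549,-.193,.2124,77.45)
E
```

```text
time_s: 9.4
ee_pos: [0.5493, -0.1933, 0.2109]
ee_rot: [180.0, -0.0, 77.4]
wrist_force: [-0.5, -0.2, 1.3]
grip_width: 0.0169
finger_force: 40.0
t [ 0.0002 -0.0004 -0.0015] tw [ 0.0009 -0.0002 -0.0001] pos [ 0.5493 -0.1933  0.2109] [ 1.7995e+02 -1.0000e-02  7.7450e+01] F [-0.51 -0.18  1.28] time 9.4 w 0.016943144296393705
```

The force changed from -4.3 to +1.3 N: base on the edge, rod sliding. Lowering 40 mm briskly (bottom is at least 50 mm down), then slowly.

```bash
python3 -m jog '[{"translation":[0,0,0.005],"twist":[0,0,0],"fingers":0.1},{"translation":[0,0,0.011],"twist":[0,0,0],"fingers":0.1},{"translation":[0,0,0.017],"twist":[0,0,0],"fingers":0.1},{"translation":[0,0,0.023],"twist":[0,0,0],"fingers":0.1},{"translation":[0,0,0.029],"twist":[0,0,0],"fingers":0.1},{"translation":[0,0,0.035],"twist":[0,0,0],"fingers":0.1},{"translation":[0,0,0.039],"twist":[0,0,0],"fingers":0.1},{"translation":[0,0,0.042],"twist":[0,0,0],"fingers":0.1}]'
python3 -m jog '[{"translation":[0,0,0.001],"twist":[0,0,0],"fingers":0.1},{"translation":[0,0,0.002],"twist":[0,0,0],"fingers":0.1},{"translation":[0,0,0.003],"twist":[0,0,0],"fingers":0.1},{"translation":[0,0,0.004],"twist":[0,0,0],"fingers":0.1}]'
```

```text
time_s: 10.2
ee_pos: [0.5489, -0.1932, 0.168]
ee_rot: [-180.0, 0.0, 77.4]
wrist_force: [-0.3, -1.0, 1.4]
grip_width: 0.0172
finger_force: 40.0
time_s: 10.6
ee_pos: [0.549, -0.1932, 0.1645]
ee_rot: [180.0, 0.0, 77.4]
wrist_force: [-1.4, -0.6, 1.7]
grip_width: 0.0173
finger_force: 40.0
```

I'll drop the grip to 6 N so that any overtravel slips at the pads rather than jamming the tip.

```bash
python3 -m jog '[{"translation":[0,0,0],"twist":[0,0,0],"fingers":0.1},{"translation":[0,0,0.001],"twist":[0,0,0],"fingers":0.1},{"translation":[0,0,0.002],"twist":[0,0,0],"fingers":0.1},{"translation":[0,0,0.003],"twist":[0,0,0],"fingers":0.1}]' 6
python3 -m jog '[{"translation":[0,0,0.001],"twist":[0,0,0],"fingers":0.1},{"translation":[0,0,0.002],"twist":[0,0,0],"fingers":0.1},{"translation":[0,0,0.003],"twist":[0,0,0],"fingers":0.1}]'
```

```text
time_s: 11.0
ee_pos: [0.5491, -0.1931, 0.1614]
ee_rot: [180.0, -0.0, 77.5]
wrist_force: [-0.4, -0.1, 0.8]
grip_width: 0.0178
finger_force: 6.0
time_s: 11.3
ee_pos: [0.5497, -0.1933, 0.1591]
ee_rot: [179.9, -0.0, 77.5]
wrist_force: [-1.4, 0.5, 10.0]
grip_width: 0.0174
finger_force: 6.0
```

```bash
python3 -m jog '[{"translation":[0,0,0],"twist":[0,0,0],"fingers":0.1}]'; python3 -m jog '[{"translation":[0,0,-0.0005],"twist":[0,0,0],"fingers":0.1},{"translation":[0,0,-0.0005],"twist":[0,0,0],"fingers":0.1}]'
```

```text
time_s: 11.4
ee_pos: [0.5497, -0.1933, 0.1591]
ee_rot: [179.9, -0.0, 77.5]
wrist_force: [-0.8, -0.3, 5.7]
grip_width: 0.018
finger_force: 6.0
time_s: 11.6
ee_pos: [0.5495, -0.1931, 0.1592]
ee_rot: [180.0, -0.0, 77.5]
wrist_force: [-0.5, -0.5, 4.0]
grip_width: 0.0177
finger_force: 6.0
```

Contact: force jumped to 10 N and settled to 4 N with z stopped at 0.159, about 51 mm deep. Releasing the head and rising.

```bash
python3 -m jog '[{"translation":[0,0,-0.0005],"twist":[0,0,0],"fingers":0.25},{"translation":[0,0,-0.0005],"twist":[0,0,0],"fingers":0.4},{"translation":[0,0,-0.0005],"twist":[0,0,0],"fingers":0.4},{"translation":[0,0,-0.0005],"twist":[0,0,0],"fingers":0.4},{"translation":[0,0,-0.015],"twist":[0,0,0],"fingers":0.4},{"translation":[0,0,-0.035],"twist":[0,0,0],"fingers":0.4},{"translation":[0,0,-0.06],"twist":[0,0,0],"fingers":0.4},{"translation":[0,0,-0.06],"twist":[0,0,0],"fingers":0.4}]'
python3 -m jog '[{"translation":[0.025,0,-0.01],"twist":[0,0,0],"fingers":0},{"translation":[0.046,0,-0.01],"twist":[0,0,0],"fingers":0},{"translation":[0.046,0,-0.01],"twist":[0,0,0],"fingers":0},{"translation":[0.046,0,-0.01],"twist":[0,0,0],"fingers":0},{"translation":[0.046,0,-0.01],"twist":[0,0,0],"fingers":0}]'
python3 - <<'E'
from h import *
g,P,T=tipz(); save('w2.png',g['image'])
goal(.549+.046*.217,-.193+.046*.976,.16,77.45)
im=g['image'].astype(int); Z=P[...,2]
v,u=np.mgrid[0:384,0:512]
for n in ('wrist','top'):
    g=cam(n); im=g['image'].astype(int); P=depthpts(g,np.c_[u.ravel(),v.ravel()]).reshape(384,512,3); Z=P[...,2]; rr=np.hypot(P[...,0]-.549,P[...,1]+.193)
    red=(im[...,0]>120)&(im[...,1]<60)&(rr<.09)&(Z>.12)&(Z<.22); hd=(rr<.03)&(Z>.19)&(Z<.23)&(abs(im[...,0]-im[...,2])<25)
    for l,m in (('red',red),('head',hd)):
        q=P[m]; print(n,l,len(q),np.percentile(q,[3,50,97],axis=0).round(4).tolist() if len(q) else '')
    q=P[(rr<.075)&(abs(Z-.12)<.004)&(abs(im[...,0]-im[...,2])<25)]; print('base',len(q),cv2.minAreaRect(q[:,:2].astype(np.float32)*1000) if len(q) else '', np.median(q[:,2]))
save('s2.png',cv2.resize(cam('scene')['image'][190:320,80:230],(600,520)))
E
```

```text
time_s: 12.4
ee_pos: [0.5509, -0.1942, 0.2231]
ee_rot: [179.7, -0.0, 77.4]
wrist_force: [0.9, -0.3, -0.3]
grip_width: 0.0353
finger_force: 0.0
time_s: 12.9
ee_pos: [0.5585, -0.1496, 0.2289]
ee_rot: [-180.0, 0.0, 77.4]
wrist_force: [-0.1, -0.0, -0.1]
grip_width: 0.0007
finger_force: 0.0
tip in tool coords: n 1224 z pct [-0.0634 -0.0431 -0.0389 -0.0364] x 0.0115 y [-0.0088 -0.0014  0.0105]
t [0.0016 0.0001 0.0689] tw [-0.0002  0.0006 -0.0017] pos [ 0.5585 -0.1496  0.2289] [-1.7999e+02  3.0000e-02  7.7360e+01] F [0.27 0.68 0.73] time 12.95 w 0.0004291884403305173
wrist red 159 [[0.5543, -0.1473, 0.1768], [0.5605, -0.1437, 0.1793], [0.5667, -0.1405, 0.181]]
wrist head 17 [[0.5475, -0.2008, 0.2204], [0.5484, -0.1977, 0.2215], [0.5491, -0.1946, 0.2224]]
base 692 ((557.91455078125, -155.49383544921875), (43.321449279785156, 23.52435302734375), 78.0277099609375) 0.11944139936757295
top red 0 
top head 0 
base 143 ((553.7086791992188, -166.54660034179688), (67.48934173583984, 23.154935836791992), 76.67242431640625) 0.12029416822038701
```

View pics/s2.png

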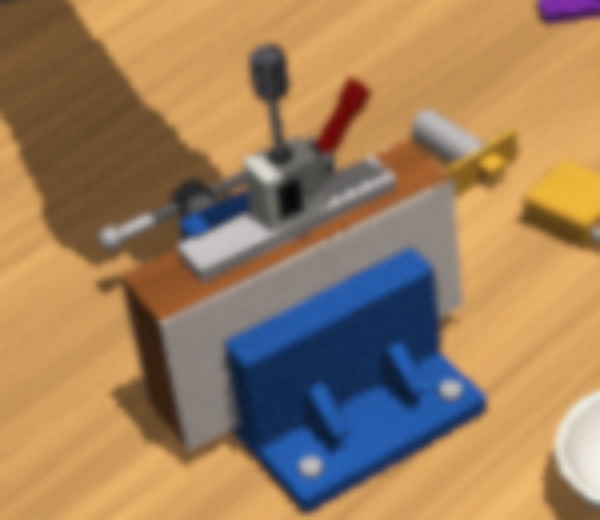

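The gauge stands flat on the edge with the rod down and the lever still open (upper right of the crop). Shutting the fingers and coming down over the pad.

```bash
python3 -m jog '[{"translation":[0.0055,0,0.01],"twist":[0,0,0],"fingers":0},{"translation":[0.0055,0,0.03],"twist":[0,0,0],"fingers":0},{"translation":[0.0055,0,0.05],"twist":[0,0,0],"fingers":0},{"translation":[0.0055,0,0.066],"twist":[0,0,0],"fingers":0},{"translation":[0.0055,0,0.072],"twist":[0,0,0],"fingers":0},{"translation":[0.0055,0,0.074],"twist":[0,0,0],"fingers":0}]' 30
python3 -m jog '[{"translation":[0,0,0.002],"twist":[0,0,0],"fingers":0},{"translation":[0,0,0.004],"twist":[0,0,0],"fingers":0},{"translation":[0.001,0,0.006],"twist":[0,0,0],"fingers":0},{"translation":[0.001,0,0.008],"twist":[0,0,0],"fingers":0},{"translation":[0.002,0,0.01],"twist":[0,0,0],"fingers":0}]'
```

```text
time_s: 13.7
ee_pos: [0.5598, -0.1427, 0.154]
ee_rot: [-179.9, 0.0, 77.5]
wrist_force: [-0.4, 0.4, -0.1]
grip_width: 0.0002
finger_force: 0.0
time_s: 14.2
ee_pos: [0.5611, -0.141, 0.1454]
ee_rot: [179.9, -0.0, 77.4]
wrist_force: [-0.4, 2.1, 6.4]
grip_width: 0.0006
finger_force: 3.2
```

Contact with the pad at 6 N. Following it down and outward.

```bash
python3 -m jog '[{"translation":[0.001,0,0.002],"twist":[0,0,0],"fingers":0},{"translation":[0.002,0,0.004],"twist":[0,0,0],"fingers":0},{"translation":[0.003,0,0.006],"twist":[0,0,0],"fingers":0},{"translation":[0.004,0,0.008],"twist":[0,0,0],"fingers":0},{"translation":[0.004,0,0.01],"twist":[0,0,0],"fingers":0},{"translation":[0.005,0,0.012],"twist":[0,0,0],"fingers":0}]'
python3 -m jog '[{"translation":[0.001,0,0.002],"twist":[0,0,0],"fingers":0},{"translation":[0.001,0,0.004],"twist":[0,0,0],"fingers":0},{"translation":[0.001,0,0.006],"twist":[0,0,0],"fingers":0},{"translation":[0.001,0,0.008],"twist":[0,0,0],"fingers":0}]'
```

```text
time_s: 14.8
ee_pos: [0.5633, -0.1339, 0.1339]
ee_rot: [179.9, -0.2, 77.6]
wrist_force: [0.2, 5.0, 6.2]
grip_width: 0.0006
finger_force: 3.1
time_s: 15.2
ee_pos: [0.5629, -0.1341, 0.1254]
ee_rot: [179.9, -0.1, 77.5]
wrist_force: [1.4, 3.1, 4.5]
grip_width: 0.0003
finger_force: 2.1
```

```bash
python3 -m jog '[{"translation":[0,0,0.002],"twist":[0,0,0],"fingers":0},{"translation":[0,0,0.004],"twist":[0,0,0],"fingers":0},{"translation":[0,0,0.006],"twist":[0,0,0],"fingers":0}]'; python3 -m jog '[{"translation":[0,0,0.0015],"twist":[0,0,0],"fingers":0},{"translation":[0,0,0.003],"twist":[0,0,0],"fingers":0}]'
```

```text
time_s: 15.5
ee_pos: [0.5619, -0.1352, 0.1187]
ee_rot: [-180.0, 0.0, 77.4]
wrist_force: [0.4, 2.6, 4.9]
grip_width: 0.0007
finger_force: 1.9
time_s: 15.7
ee_pos: [0.5619, -0.1352, 0.1159]
ee_rot: [-180.0, -0.0, 77.4]
wrist_force: [-0.9, 3.2, 10.7]
grip_width: 0.0007
finger_force: 5.4
```

```bash
python3 -m jog '[{"translation":[0,0,0.0007],"twist":[0,0,0],"fingers":0},{"translation":[0,0,0.0007],"twist":[0,0,0],"fingers":0}]'
```

```text
time_s: 15.9
ee_pos: [0.562, -0.1352, 0.1158]
ee_rot: [180.0, -0.0, 77.4]
wrist_force: [-0.5, 4.0, 9.7]
grip_width: 0.0006
finger_force: 4.7
```

z has stopped and the force has risen, so the lever is on its stop. Rising clear, then verifying.

```bash
python3 -m jog '[{"translation":[0,0,-0.005],"twist":[0,0,0],"fingers":0},{"translation":[0,0,-0.03],"twist":[0,0,0],"fingers":0},{"translation":[0,0,-0.07],"twist":[0,0,0],"fingers":0},{"translation":[0,0,-0.11],"twist":[0,0,0],"fingers":0},{"translation":[0.05,0,-0.15],"twist":[0,0,0],"fingers":0},{"translation":[0.09,0,-0.15],"twist":[0,0,0],"fingers":0},{"translation":[0.12,0,-0.15],"twist":[0,0,0],"fingers":0},{"translation":[0.12,0,-0.15],"twist":[0,0,0],"fingers":0}]'
python3 - <<'E'
from h import *
v,u=np.mgrid[0:384,0:512]
g=cam('top'); im=g['image'].astype(int); P=depthpts(g,np.c_[u.ravel(),v.ravel()]).reshape(384,512,3); Z=P[...,2]; rr=np.hypot(P[...,0]-.549,P[...,1]+.193)
red=(im[...,0]>100)&(im[...,1]<60)&(rr<.09)&(Z>.12); hd=(rr<.03)&(Z>.19)&(Z<.23)
for l,m in (('red',red),('head',hd)):
    q=P[m]; print(l,len(q),np.percentile(q,[3,50,97],axis=0).round(4).tolist() if len(q) else '')
q=P[(rr<.075)&(abs(Z-.12)<.004)&(abs(im[...,0]-im[...,2])<25)]; print('base',len(q),cv2.minAreaRect(q[:,:2].astype(np.float32)*1000), np.percentile(q[:,2],[5,50,95]))
s=cam('scene')['image']; f=lambda x:cv2.resize(x,(400,360))
save('z.png',np.hstack([f(s[200:290,100:200]),f(g['image'][165:255,325:425])]))
E
```

```text
time_s: 16.7
ee_pos: [0.5885, -0.0128, 0.2645]
ee_rot: [-179.9, -0.0, 77.8]
wrist_force: [-0.4, -0.2, -0.6]
grip_width: 0.0
finger_force: 0.0
red 0 
head 0 Traceback (most recent call last):
  File "<stdin>", line 7, in <module>
    return _quantile_unchecked(
        a, q, axis, out, overwrite_input, method, keepdims, weights)
    return _ureduce(a,
                    func=_quantile_ureduce_func,
    ...<5 lines>...
                    overwrite_input=overwrite_input,
                    method=method)
    r = func(a, **kwargs)
    result = _quantile(arr,
                       quantiles=q,
    ...<2 lines>...
                       out=out,
                       weights=wgt)
    slices_having_nans = np.isnan(arr[-1, ...])
                                  ~~~^^^^^^^^^
IndexError: index -1 is out of bounds for axis 0 with size 0
```

The arm blocks the top view, so I'll move further off to the left and look again.

```bash
python3 -m jog '[{"translation":[0.05,0,-0.03],"twist":[0,0,0],"fingers":0},{"translation":[0.1,0,-0.03],"twist":[0,0,0],"fingers":0},{"translation":[0.15,0,-0.03],"twist":[0,0,0],"fingers":0},{"translation":[0.2,0,-0.03],"twist":[0,0,0],"fingers":0},{"translation":[0.25,0,-0.03],"twist":[0,0,0],"fingers":0},{"translation":[0.3,0,-0.03],"twist":[0,0,0],"fingers":0},{"translation":[0.3,0,-0.03],"twist":[0,0,0],"fingers":0},{"translation":[0.3,0,-0.03],"twist":[0,0,0],"fingers":0}]'
cat > v.py <<'E'
from h import *
v,u=np.mgrid[0:384,0:512]
g=cam('top'); s=cam('scene')['image']; f=lambda x:cv2.resize(x,(400,360))
save('z.png',np.hstack([f(s[200:290,100:200]),f(g['image'][165:255,325:425])]))
im=g['image'].astype(int); P=depthpts(g,np.c_[u.ravel(),v.ravel()]).reshape(384,512,3); Z=P[...,2]; rr=np.hypot(P[...,0]-.549,P[...,1]+.193)
red=(im[...,0]>100)&(im[...,1]<60)&(rr<.09)&(Z>.12); hd=(rr<.03)&(Z>.19)&(Z<.23)
ba=(rr<.075)&(abs(Z-.12)<.004)&(abs(im[...,0]-im[...,2])<25)
for l,m in (('red',red),('head',hd),('base',ba)):
    q=P[m]; print(l,len(q),*((np.percentile(q,[3,50,97],axis=0).round(4).tolist(),cv2.minAreaRect(q[:,:2].astype(np.float32)*1000)) if len(q) else ''))
E
python3 v.py
```

```text
time_s: 17.55
ee_pos: [0.6533, 0.2746, 0.2934]
ee_rot: [-179.9, 0.2, 77.5]
wrist_force: [-0.6, -1.0, 0.1]
grip_width: 0.0002
finger_force: 0.0
red 106 [[0.5513, -0.1663, 0.1447], [0.5578, -0.1439, 0.149], [0.5683, -0.1269, 0.1521]] ((558.3126831054688, -147.00975036621094), (42.99638748168945, 15.272839546203613), 75.68537139892578)
head 102 [[0.5403, -0.2004, 0.2027], [0.5482, -0.1891, 0.2216], [0.5563, -0.1828, 0.2245]] ((548.4939575195312, -191.91712951660156), (18.630464553833008, 16.773147583007812), 83.16433715820312)
base 204 [[0.527, -0.2504, 0.1169], [0.5406, -0.2273, 0.1202], [0.5633, -0.1356, 0.1229]] ((547.9942016601562, -192.7999725341797), (120.56763458251953, 23.648693084716797), 76.8946533203125)
```

View pics/z.png

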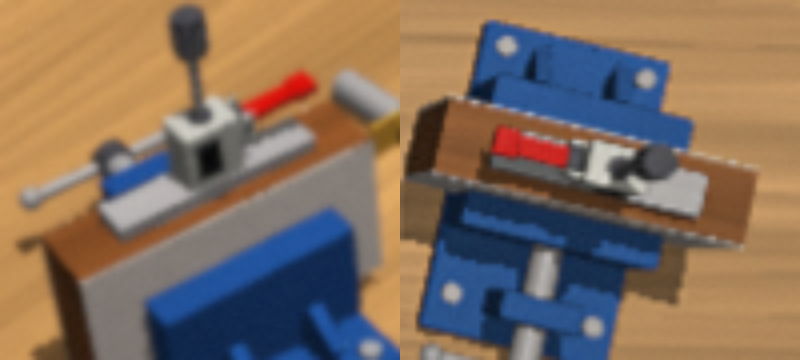

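The last crops show the lever level, the base flat along the edge, and the rod head above it. The base centre measures (0.548, -0.193), on the bore. The pad is at 0.149–0.152 m, where a fully pressed lever should be, and the head top is at 0.222 m, the same as before locking. Handing in.

```bash
python3 -c "
from workcell import hand_in
print(hand_in())"
```

```text
the job is handed in; nothing more can be done
None
```

The gauge is standing flat on the door edge over the hole, with its rod resting on the bottom (about 51 mm deep) and the lever pressed to its stop; I handed the job in at about 18 s, and no verdict came back.

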